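# Hook the pen basket out from under the desk shelf

### The arm

A 7-joint arm with a two-finger parallel gripper is mounted at the origin on the work surface. World frame = base frame: x ahead of the robot, y to its left, z up, the work surface at z = 0. Lengths are in m, angles in rad, forces in N, time in s.
With the tool pointing down it reaches from about 0.4 to 0.85 m from the base axis. Payload 6.9 kg.
Tool frame: the origin (TCP) lies midway between the tips of the shut fingers; the grasp point (between the pads) lies behind it (ctrl.pinch_z is the z of the grasp point in the tool frame, in m); z points along the fingers, y is the direction in which the jaws open and shut (so a half turn about z gives the same grasp; the last joint's range is limited). The gripper opens to 85 mm and grips with 20 to 120 N. Pads are 22 mm wide; open, the fingers measure 114 mm over their backs; the gripper's body (76 mm by 85 mm) begins 54 mm behind the grasp point. The pads swing forward as they close: fully open they stand 13 mm farther back than shut.
Start: joints at [1.284, 0.507, -0.238, 1.5, 0.126, 1.149, -0.155], TCP at [0.239, -0.578, 0.231] pointing down, gripper open.
Joint ranges: [-3.08, 3.08], [-0.24, 2.05], [-1.43, 1.35], [0, 2.5], [-1.52, 4.66], [0.17, 1.96], [-2.89, 2.89]. Speed limits (rad/s): [2.39, 2.39, 3.14, 3.14, 3.14, 3.14, 3.14].

### API

Orientations are given as a unit quaternion [w, x, y, z].
In Python, from station import ctrl, get_state, vision, ticket, models gives the robot as it stands. Calls block until the motion is done:
- ctrl.movep(position, orientation): joint-space move of the TCP to a pose.
- ctrl.movel(position, frame=None, max_speed=0.15): straight line of the TCP; frame=None keeps the orientation; max_speed is the mean speed in m/s.
- ctrl.set_joints(angles): joint-space move.
- ctrl.ungrasp() and ctrl.close_gripper(force=None): open the fingers fully, or close them until they stop; force is the grip in N (None keeps the last).
- ctrl.pause(seconds).
- ctrl.ik(position, orientation): joint angles nearest the present ones, or None.
- get_state(): the state.
- vision.grab_frame(name): name is "scene" or "side" or "wrist"; returns (picture, depth): 400x640x3 uint8, blue, green, red; 400x640 float32, m along the optical axis (not along the pixel's ray), 0 where there is no reading.
- vision.camera_info(name): a dict with "mtx" (3x3 intrinsics, pixels), "R" (3x3) and "t" (3): a world point X has camera coordinates R X + t; the wrist camera has in their place "hand_eye" (4x4, takes a point from camera to tool coordinates, whose origin is the TCP and whose axes are the flange's). Camera axes: x right, y down, z forward; pixel columns grow to the right and rows downward; lengths in m; the calibration is good to about 2 mm. A picture is of the moment at which its call begins: read the wrist's pose just before it. camera_info takes no time and is no camera call.
A pose or a line that the arm cannot do raises ctrl.Unreachable and nothing moves.
- ticket.close_job(): hands the job in, once; it reports no verdict.
Trained networks look in the newest picture that a camera, given by its name, has taken for a name from the list of things; names that differ only in an ending like _2 or _b are one class to them, and where a whole thing is asked for, a point or a joint stands for the part that bears it (a point fixed in the world has none). Each returns a list of dicts, best first, with "p" (0 to 1); they miss things now and then, are a little off and sometimes report something else, mostly with a low value. They report only what shows in the picture. A call takes as long as a camera call.
- models.recognise(camera, target): "point" ([column, row] in pixels, amid what is visible of it).
- models.masks_of(camera, target): "mask" (400x640 bool, what is visible of it) and "point" ([column, row] in pixels, amid what is visible of it).
The state is a dict: "time": time; "qpos": joint angles; "qd": joint speeds; "tau": joint torques, N m; "tcp_pos": TCP position; "eef_rot": TCP orientation; "contact_force": force on the tool from outside, world axes, zero at the start; "wrist_torque": the same for the moment, N m; "width": finger opening in m.
Only numpy, scipy, OpenCV 4.12 (cv2) and the standard library are available. Lean on these libraries where they do the work, as an engineer would, in place of code of your own. Each camera call takes 0.05 s, during which the arm holds its last target. There are 200 camera calls.

### The job

The low pen basket has slid back under the glass of the desk shelf. Take the reach hook, catch the front wall of the basket from the inside with it, and gently draw the basket forward along the tray until its whole front sits square and you feel it bear firmly against the front rim, never forcing it with more than 15 N; do not touch the basket with the fingers, tip it, or disturb anything else. Then unhook and lay the hook back down on the desk, clear of the shelf.

Things in the scene. Friction and masses are not known exactly. Their poses are not given: they have to be found in the camera images.
- station: Fixed desk shelf: grey steel tray 258 mm deep (x) x 520 mm wide (y) with a rim all round, and a clear glass shelf over its rear part on four 12 mm posts (x = -56 and 114, y = +-250 mm). Origin on the desk; x points away from the open front (towards the rear), z up. Tray floor top at z = 4 mm; rims' tops at z = 20 mm, inner faces at y = +-256 and x = -130 (front) and 120 mm.
- front_rim: The tray's front rim, fixed to the station: a straight, rigid steel upstand 4 mm thick, 520 mm long (y), 20 mm high. Origin: on the desk at the middle of its inner face, (-130, 0, 0) mm in the station's frame and with the same axes; it stands from x = -4 to 0 mm. Firmly seated means pressed on it with 4 N or more, on top of what the dragging takes.
- glass_edge (a point): Middle of the lower front edge of the glass, (-65, 0, 156) mm in the station's frame. The glass is 8 mm thick and runs from here to x = 124 mm, over the tray's full width.
- basket: Loose dark steel pen basket, open on top, 70 mm deep (x), 120 mm wide (y), 45 mm high, 0.4 to 0.8 kg, on the tray under the glass, turned up to 15 degrees to the shelf. Origin: centre of its underside; x points from its front wall to its rear, its front facing the tray's front rim. Walls and floor 3 mm. Slides with 2 to 6 N. Pulled high on its wall against the rim it tips; pulled within 10 mm of its floor it stays flat.
- front_bay (a point): Middle of the floor of the basket's empty front compartment, (-17, 0, 3) mm in the basket's frame. The compartment is clear from x = -32 to -2 mm and y = -57 to 57 mm, between the front wall (top at 45 mm) and a divider (top at 39 mm). The rear compartment holds note pads and an eraser.
- basket_left (a point): Lower left end of the outer face of the basket's front wall: (-35, 60, 6) mm in the basket's frame.
- basket_right (a point): Lower right end of the same face: (-35, -60, 6) mm in the basket's frame.
- hook: Loose reach hook, 0.16 kg, on the desk in front of the shelf, resting on its handle and its end. Black handle 80 x 22 x 24 mm (x, y, z), gripped across its 22 mm (y). Origin: centre of the handle's underside; x points along the tool to the hook. A 7 mm steel rod leaves the handle's front at z = 16 mm, and from x = 58 to 85 mm cranks up to z = 66 mm, then runs level to the bend.
- hook_bend (a point): Top of the rod where it bends down, (155, 0, 69.5) mm in the hook's frame. From here the 7 mm rod goes straight down to the hook's end.
- hook_tip (a point): The hook's lower end, (155, 0, 0) mm in the hook's frame.
- mug: Bystander: white mug, 76 mm wide, 92 mm high, on the tray under the glass. Origin: centre of its underside.
- jar: Bystander: brown glass jar, 68 mm wide, 85 mm high, on the tray under the glass. Origin: centre of its underside.
- stapler: Bystander: black stapler, 135 x 36 x 50 mm, on the desk to the left. Origin: centre of its underside.
- pen_pot: Bystander: round dark pen pot with pens, 80 mm wide, 170 mm high with the pens, on the desk to the right. Origin: centre of its underside.
- tape_roll: Bystander: roll of tape, 90 mm wide with a 64 mm hole, 24 mm high, lying on the desk to the right. Origin: centre of its underside.

How it is judged:
On the way, in this order (a step that is already met when the one before it is completed fails the run):
1. the hook's end is down inside the basket's front compartment (x of hook_tip in the frame of basket between -0.032 and 0 m and y of hook_tip in the frame of basket between -0.057 and 0.057 m and z of hook_tip in the frame of basket below 0.035 m), for 0.2 s.
2. the hook, still in the basket, has drawn its whole front firmly against the front rim (x of each of basket_left, basket_right in the frame of station below -0.128 m and z of hook_tip in the frame of basket below 0.045 m and horizontal distance between hook_tip and basket below 0.07 m and contact force between basket and front_rim above 4 N), for 0.2 s.
At the end, for the whole second after the job is handed in: The basket stands flat on the tray with both ends of its front within 2 mm of the front rim's inner face, at rest; the hook lies at rest on the desk (handle and end below 30 mm), touching neither the shelf nor the basket (x of each of basket_left, basket_right in the frame of station below -0.128 m and z of basket in the frame of station below 0.007 m and angle between basket's own z axis and vertical below 0.04 rad and linear speed of each of basket, hook below 0.01 m/s and height (world z) of each of hook, hook_tip below 0.03 m and contact force between hook and station below 0.05 N and contact force between hook and basket below 0.05 N).
It fails at once if the hook pulls or presses on the basket with more than 15 N (contact force between hook and basket above 15 N).
It fails at once if the hook bears on the shelf with more than 20 N (contact force between hook and station above 20 N).
It fails at once if the basket tips by more than 10 degrees (angle between basket's own z axis and vertical above 0.175 rad).
It fails at once if the fingers touch the basket (contact force between the fingers and basket above 0.5 N).
It fails at once if a bystander is moved by more than 15 mm (distance of any of mug, jar, stapler, pen_pot, tape_roll from where it was at the start of the episode above 0.015 m).
It also fails if it takes over 72 s, if anything falls off the work surface, if the arm or the gripper's body presses on something with over 40 N, if the wrist force passes 120 N, or if a joint passes its speed limit or range.

## Working session

There is one attempt and no reset: what is moved stays moved. The work goes in short steps, each a Python script; the robot and the scene stay as the last script left them, time stands still between calls to the robot, and variables do not carry over. Pictures are saved under pics/ and viewed, about 8 in all and at most 12, crops included, and the job is handed in when it is done.

```bash
ls; mkdir -p pics
cat > h.py <<'E'
import numpy as np, cv2
from station import ctrl, get_state, vision, ticket, models
def world(cam, px, d, pose=None):
    c=vision.camera_info(cam); K=np.array(c["mtx"])
    p=np.linalg.inv(K)@np.array([px[0],px[1],1.])*d
    return np.array(c["R"]).T@(p-np.array(c["t"]))
def proj(cam,X):
    c=vision.camera_info(cam); p=np.array(c["mtx"])@(np.array(c["R"])@np.array(X)+np.array(c["t"])); return p[:2]/p[2]
def cloud(cam,mask,depth):
    c=vision.camera_info(cam); K=np.array(c["mtx"])
    v,u=np.nonzero(mask&(depth>0)); d=depth[v,u]
    P=np.linalg.inv(K)@np.vstack([u*d,v*d,d])
    return (np.array(c["R"]).T@(P-np.array(c["t"])[:,None])).T
E
python3 - <<'E'
from h import *
np.set_printoptions(precision=3,suppress=True)
print(ctrl.pinch_z, get_state()["time"])
for cam in ["scene","side"]:
    im,d=vision.grab_frame(cam); cv2.imwrite(f"pics/{cam}0.png",im); np.save(f"{cam}_d.npy",d)
    ci=vision.camera_info(cam); print(cam,-np.array(ci["R"]).T@np.array(ci["t"]))
    for t in ["station","front_rim","glass_edge","basket","basket_left","basket_right","front_bay","hook","hook_bend","hook_tip","mug","jar","stapler","pen_pot","tape_roll"]:
        r=models.recognise(cam,t)[:2]
        for x in r:
            u,v=map(int,np.round(x["point"])); print(t,x["p"],(u,v),world(cam,(u,v),d[v,u]) if d[v,u]>0 else None)
E
```

```text
pics
-0.0187 0.0
scene [ 0.871 -0.142  1.126]
station 0.86 (319, 253) [ 0.728 -0.054  0.161]
front_rim 0.87 (296, 215) [ 0.579 -0.062  0.016]
glass_edge 0.89 (320, 255) [ 0.734 -0.054  0.166]
glass_edge 0.35 (159, 211) [ 0.416 -0.431  0.003]
basket_left 0.53 (411, 130) [0.467 0.356 0.045]
basket_left 0.36 (317, 203) [0.568 0.009 0.017]
front_bay 0.41 (264, 185) [ 0.461 -0.117  0.024]
front_bay 0.21 (409, 129) [0.464 0.35  0.05 ]
hook 0.93 (266, 184) [ 0.46  -0.11   0.023]
hook_bend 0.81 (266, 184) [ 0.46  -0.11   0.023]
hook_bend 0.33 (274, 226) [ 0.584 -0.132  0.007]
hook_tip 0.91 (268, 182) [ 0.456 -0.103  0.022]
stapler 0.89 (412, 131) [0.467 0.362 0.035]
stapler 0.16 (266, 184) [ 0.46  -0.11   0.023]
pen_pot 0.85 (172, 266) [ 0.594 -0.431  0.034]
tape_roll 0.84 (161, 207) [ 0.408 -0.421  0.008]
side [0.331 0.695 0.756]
station 0.55 (261, 211) [0.658 0.106 0.163]
front_rim 0.95 (308, 245) [0.572 0.041 0.007]
glass_edge 0.89 (259, 214) [0.658 0.118 0.165]
basket 0.56 (285, 211) [ 0.658 -0.026  0.048]
basket_left 0.82 (283, 212) [ 0.681 -0.062  0.007]
basket_left 0.33 (363, 211) [ 0.456 -0.11   0.022]
basket_right 0.66 (286, 209) [ 0.657 -0.032  0.051]
basket_right 0.57 (364, 211) [ 0.454 -0.111  0.022]
front_bay 0.66 (282, 211) [ 0.685 -0.065  0.008]
hook 0.71 (360, 216) [ 0.46  -0.088  0.022]
hook_bend 0.74 (363, 212) [ 0.455 -0.103  0.025]
hook_bend 0.74 (386, 160) [ 0.433 -0.372  0.025]
hook_tip 0.92 (368, 213) [ 0.442 -0.114  0.014]
hook_tip 0.44 (385, 160) [ 0.437 -0.376  0.022]
mug 0.92 (269, 254) [0.638 0.137 0.056]
jar 0.64 (298, 178) [ 0.676 -0.189  0.038]
stapler 0.8 (315, 371) [0.448 0.379 0.05 ]
pen_pot 0.84 (343, 138) [ 0.585 -0.394  0.073]
pen_pot 0.56 (316, 371) [0.447 0.377 0.047]
tape_roll 0.85 (386, 156) [ 0.441 -0.435 -0.002]
```

Run:
```python
import cv2,numpy as np
a=cv2.imread("pics/scene0.png")[120:300,130:450]; b=cv2.imread("pics/side0.png")[110:290,180:500]
cv2.imwrite("pics/v1.png",cv2.resize(a,(800,450),interpolation=cv2.INTER_CUBIC))
cv2.imwrite("pics/v2.png",cv2.resize(b,(800,450),interpolation=cv2.INTER_CUBIC))
```

```text
(no output)
```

View pics/v1.png

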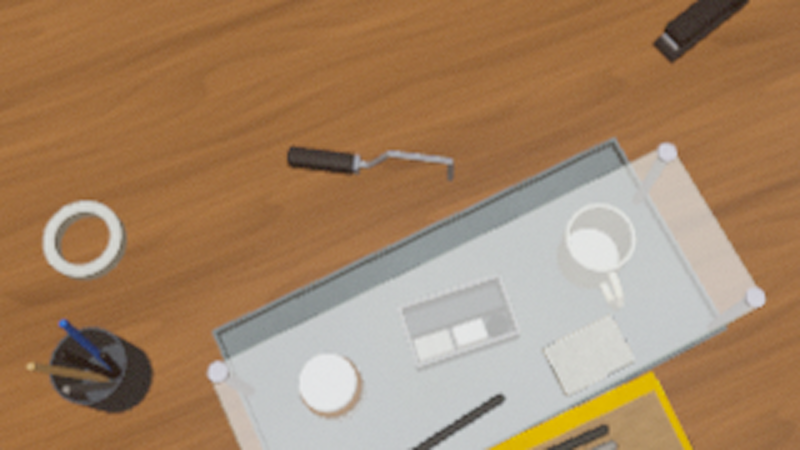

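View pics/v2.png

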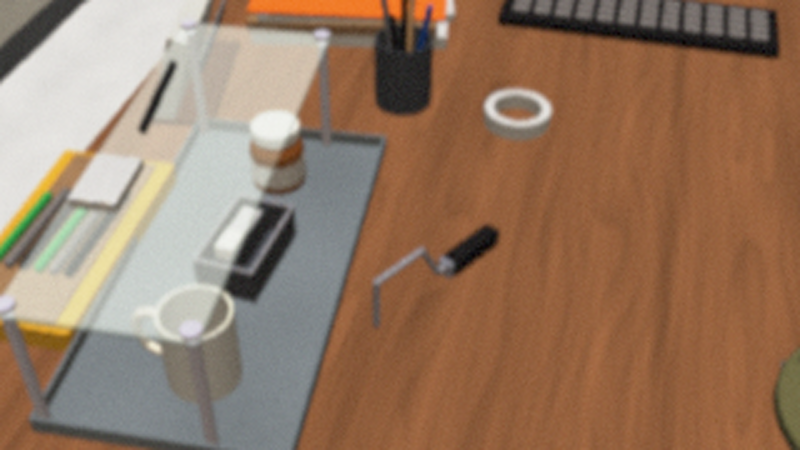

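The scene picture shows the hook at crop (290–455, 160) and the basket at (403–520, 278–368), with its empty dark bay towards the rim. The rim's top edge runs from (215,330) to (615,142). The side picture agrees: the bay faces the rim.

```bash
cat >> h.py <<'E'
def ray_z(cam,px,z):
    c=vision.camera_info(cam); R=np.array(c["R"]); o=-R.T@np.array(c["t"])
    d=R.T@np.linalg.inv(np.array(c["mtx"]))@np.array([px[0],px[1],1.]); return o+d*(z-o[2])/d[2]
def T2(p,yaw,X):
    X=np.atleast_2d(X); c,s=np.cos(yaw),np.sin(yaw)
    return np.c_[p[0]+c*X[:,0]-s*X[:,1],p[1]+s*X[:,0]+c*X[:,1],X[:,2]]
E
python3 - <<'E'
from h import *
from scipy.optimize import least_squares
np.set_printoptions(precision=4,suppress=True)
A=lambda p:np.array(p)/2.5+[129.7,119.7]
B=lambda p:np.array(p)/2.5+[179.7,109.7]
# station picks: (local, cam, px)
def fit(obs,x0):
    f=lambda x:np.concatenate([proj(c,T2(x[:2],x[2],X)[0])-p for X,c,p in obs])
    r=least_squares(f,x0,loss='soft_l1'); print(r.x,np.degrees(r.x[2]),r.fun.reshape(-1,2).round(1).tolist()); return r.x
g=.164
st=fit([([-.134,-.26,.02],"scene",A((215,330))),([-.134,.26,.02],"scene",A((615,141))),
 ([-.134,-.26,.02],"side",B((385,140))),
 ([-.056,.25,g],"scene",A((668,151))),([.114,.25,g],"scene",A((756,297))),([-.056,-.25,g],"scene",A((218,371))),
 ([-.056,.25,g],"side",B((191,329))),([-.056,-.25,g],"side",B((322,36)))],[.7,-.05,-.4])
h=.049
bk=fit([([-.035,-.06,h],"scene",A((402,308))),([-.035,.06,h],"scene",A((501,278))),([.035,.06,h],"scene",A((520,325))),([.035,-.06,h],"scene",A((420,368))),
 ([-.035,-.06,h],"side",B((295,207))),([-.035,.06,h],"side",B((252,268))),([.035,.06,h],"side",B((197,258)))],[.67,-.04,-.3])
d=bk[2]-st[2]; c,s=np.cos(st[2]),np.sin(st[2]); e=bk[:2]-st[:2]
print("basket in station",c*e[0]+s*e[1],-s*e[0]+c*e[1],np.degrees(d))
hk=fit([([-.04,0,.024],"scene",A((289,157))),([.04,0,.024],"scene",A((355,162))),([.155,0,.0695],"scene",A((454,160))),([.155,0,0],"scene",A((451,178))),
 ([-.04,0,.024],"side",B((494,229))),([.155,0,.0695],"side",B((376,281))),([.155,0,0],"side",B((377,326)))],[.45,-.12,1.5])
np.savez("pose.npz",st=st,bk=bk,hk=hk)
# look with the wrist from above the handle
from scipy.spatial.transform import Rotation as Ro
print(Ro.from_quat(np.roll(get_state()["eef_rot"],-1)).as_matrix()); print(vision.camera_info("wrist"))
for k in (0,1):
    yaw=hk[2]+k*np.pi
    Rm=np.c_[[np.cos(yaw),np.sin(yaw),0],[np.sin(yaw),-np.cos(yaw),0],[0,0,-1]]
    q=np.roll(Ro.from_matrix(Rm).as_quat(),1); print(k,ctrl.ik([hk[0],hk[1],.15],q))
E
```

```text
[ 0.7064 -0.042   0.0868] 4.973263625156369 [[-1.1, -0.1], [0.1, -2.0], [0.1, -1.6], [-0.4, 0.7], [-0.5, 0.2], [0.6, 0.1], [-0.4, 1.7], [-0.2, 0.6]]
[ 0.6906 -0.0527 -0.0317] -1.8152608460680417 [[-2.0, -0.3], [-0.9, -2.8], [0.6, 1.9], [-0.8, -0.3], [-1.1, -0.6], [0.1, 2.2], [-1.7, 1.0]]
basket in station -0.01665963831449344 -0.009302282265381328 -6.7885244712244095
[ 0.4477 -0.1301  1.0719] 61.4164761158537 [[-0.4, -1.5], [-0.1, -0.4], [-0.9, -0.4], [0.2, 0.2], [-1.0, -1.3], [-0.3, 0.1], [-0.6, 0.8]]
[[ 0.9242  0.3818  0.    ]
 [ 0.3818 -0.9242  0.    ]
 [ 0.     -0.     -1.    ]]
{'mtx': array([[300.128 ,   0.    , 318.6256],
       [  0.    , 300.128 , 202.7618],
       [  0.    ,   0.    ,   1.    ]]), 'hand_eye': array([[ 0.0008, -0.9589, -0.2839,  0.0718],
       [ 1.    ,  0.0008,  0.0001,  0.    ],
       [ 0.0001, -0.2839,  0.9589, -0.1417],
       [ 0.    ,  0.    ,  0.    ,  1.    ]])}
0 [ 0.6397  0.3948 -0.5646  2.0178  0.2891  0.8065 -0.5913]
1 [ 1.0186  0.6017 -1.2248  2.014   0.6771  1.0158  2.1021]
```

```bash
cat >> h.py <<'E'
from scipy.spatial.transform import Rotation as Ro
def quat(yaw,pitch=0):  # tool x along hook x (yaw), pointing down, nose down by pitch
    R=Ro.from_euler('ZY',[yaw,pitch]).as_matrix()@np.diag([1,-1,-1]); return np.roll(Ro.from_matrix(R).as_quat(),1)
def wcam():
    s=get_state(); T=np.eye(4); T[:3,:3]=Ro.from_quat(np.roll(s["eef_rot"],-1)).as_matrix(); T[:3,3]=s["tcp_pos"]
    ci=vision.camera_info("wrist"); return np.array(ci["mtx"]),T@np.array(ci["hand_eye"])
def wproj(KW,X):
    K,W=KW; X=np.atleast_2d(X); p=(W[:3,:3].T@(X.T-W[:3,3:]));p=K@p; return (p[:2]/p[2]).T
def wray(KW,px,z):
    K,W=KW; d=W[:3,:3]@np.linalg.inv(K)@np.array([px[0],px[1],1.]); return W[:3,3]+d*(z-W[2,3])/d[2]
E
python3 - <<'E'
from h import *
P=np.load("pose.npz"); hk=P["hk"]
ctrl.movep([hk[0],hk[1],.17],quat(hk[2])); 
KW=wcam(); im,d=vision.grab_frame("wrist"); np.save("w1d.npy",d)
for X in ([-.04,0,.024],[.04,0,.024],[.155,0,.0695],[.155,0,0],[0,.011,.024],[0,-.011,.024]):
    u=wproj(KW,T2(hk[:2],hk[2],X))[0]; print(X,u.round(1)); cv2.drawMarker(im,tuple(int(v) for v in u.round()),(0,0,255),0,12)
cv2.imwrite("pics/v3.png",im); s=get_state(); print(s["time"],s["contact_force"]); np.savez("kw1.npz",K=KW[0],W=KW[1])
E
```

```text
[-0.04, 0, 0.024] [318.2 226.7]
[0.04, 0, 0.024] [318.  147.6]
[0.155, 0, 0.0695] [317.5 -12.9]
[0.155, 0, 0] [317.8  17.9]
[0, 0.011, 0.024] [307.  188.7]
[0, -0.011, 0.024] [329.3 188.6]
3.4583 [0.16776691 0.73393019 0.09927779]
```

View pics/v3.png

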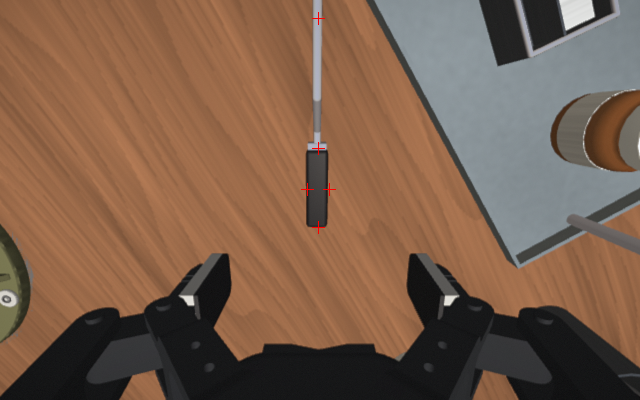

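```bash
cat >> h.py <<'E'
def tcp_for_tip(tip,yaw,pitch,off):  # off: TCP in hook frame
    R=Ro.from_euler('ZY',[yaw,pitch]).as_matrix(); return np.array(tip)+R@(np.array(off)-[.155,0,0])
def st2w(st,X): return T2(st[:2],st[2],X)[0]
E
python3 - <<'E'
from h import *
np.set_printoptions(precision=4,suppress=True)
P=np.load("pose.npz"); hk=P["hk"]; st=P["st"]; bk=P["bk"]
ctrl.movel([hk[0],hk[1],.03]); ctrl.movel([hk[0],hk[1],.004],max_speed=.04)
print(get_state()["contact_force"]); ctrl.close_gripper(100); s=get_state(); print(s["width"],s["tcp_pos"],s["contact_force"],s["time"])
off=np.array([0,0,s["tcp_pos"][2]])
ctrl.movel([hk[0],hk[1],.15],max_speed=.1); s=get_state(); print(s["width"],s["contact_force"])
# bay centre
bay=T2(bk[:2],bk[2],[-.02,0,.004])[0]; c,sn=np.cos(st[2]),np.sin(st[2]); e=bay[:2]-st[:2]
bs=np.array([c*e[0]+sn*e[1],-sn*e[0]+c*e[1]]); print("bay in station",bs)
for xs,z in ((-.14,.14),(-.14,.058),(bs[0],.058),(bs[0],.012),(-.125,.012)):
    t=tcp_for_tip(st2w(st,[xs,bs[1],z]),st[2],np.radians(9),off); print(xs,z,t,ctrl.ik(t,quat(st[2],np.radians(9))))
q=quat(st[2],0); t=tcp_for_tip(st2w(st,[-.17,bs[1],.15]),st[2],0,off); print(t)
ctrl.movep(t,q)
KW=wcam(); im,d=vision.grab_frame("wrist"); cv2.imwrite("pics/w2.png",im)
o=tcp_for_tip(st2w(st,[-.17,bs[1],.15]),st[2],0,[0,0,0])
for X in ([.155,0,.0695],[.155,0,0],[.04,0,.024]):
    u=wproj(KW,Ro.from_euler('Z',st[2]).as_matrix()@X+o)[0]; print(X,u.round(1)); cv2.drawMarker(im,tuple(int(v) for v in u.round()),(0,0,255),0,12)
def wire(pts,col):
    for a,b in pts:
        u=wproj(KW,[a,b]).round().astype(int); cv2.line(im,tuple(map(int,u[0])),tuple(map(int,u[1])),col,1)
B=T2(bk[:2],bk[2],[[-.035,-.06,.049],[-.035,.06,.049],[.035,.06,.049],[.035,-.06,.049]]); wire([(B[i],B[(i+1)%4]) for i in range(4)],(0,255,0))
S=T2(st[:2],st[2],[[-.13,-.256,.02],[-.13,.256,.02]]); wire([(S[0],S[1])],(0,255,255))
cv2.imwrite("pics/v4.png",im); print(get_state()["time"])
E
```

```text
[-0.0096  0.3079 -0.3751]
0.019771237965329133 [ 0.4476 -0.1301  0.0044] [-0.8543 -0.0261  6.5887] 5.9583
0.020287302157792272 [-0.8119 -0.9282 -1.1168]
bay in station [-0.0365 -0.0069]
-0.14 0.14 [ 0.4157 -0.0743  0.1686] [ 0.3191  0.3613 -0.3056  1.9759  0.149   0.9822 -1.5531]
-0.14 0.058 [ 0.4157 -0.0743  0.0866] [ 0.2827  0.4806 -0.2684  2.0749  0.2046  0.7687 -1.6093]
-0.036519422370875854 0.058 [ 0.5188 -0.0653  0.0866] [ 0.2282  0.5973 -0.259   1.8144  0.2004  0.9137 -1.6189]
-0.036519422370875854 0.012 [ 0.5188 -0.0653  0.0406] [ 0.2163  0.6602 -0.2427  1.8522  0.2254  0.8145 -1.6414]
-0.125 0.012 [ 0.4306 -0.073   0.0406] [ 0.2531  0.5723 -0.2416  2.0801  0.241   0.6742 -1.6468]
[ 0.3832 -0.0771  0.1544]
[0.155, 0, 0.0695] [ 320.6 -405.3]
[0.155, 0, 0] [ 319.4 -108.4]
[0.04, 0, 0.024] [318.5 193.7]
8.4917
```

View pics/v4.png

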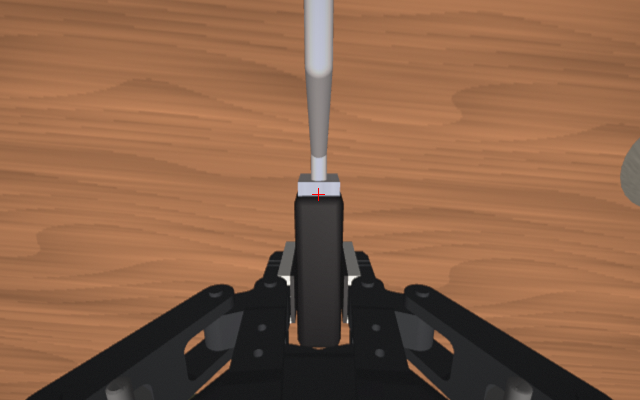

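```bash
cat >> h.py <<'E'
def overlay(cam,im,st,bk,tip=None,pitch=0):
    def ln(a,b,col):
        a,b=proj(cam,a),proj(cam,b); cv2.line(im,*(tuple(int(round(v*8)) for v in p) for p in (a,b)),col,1,cv2.LINE_AA,3)
    B=T2(bk[:2],bk[2],[[-.035,-.06,.049],[-.035,.06,.049],[.035,.06,.049],[.035,-.06,.049]])
    for i in range(4): ln(B[i],B[(i+1)%4],(0,255,0))
    S=T2(st[:2],st[2],[[-.13,-.256,.02],[-.13,.256,.02]]); ln(S[0],S[1],(0,255,255))
    if tip is not None:
        R=Ro.from_euler('ZY',[st[2],pitch]).as_matrix(); ln(np.array(tip),tip+R@[0,0,.0695],(0,0,255))
    return im
E
cat > look.py <<'E'
from h import *
import sys
def look(name,tip,pitch,st,bk):
    out=[]
    for cam,(x,y) in (("scene",(220,170)),("side",(230,150))):
        im,d=vision.grab_frame(cam); w,h=160,120
        k=4; big=cv2.resize(im[y:y+h,x:x+w],None,fx=k,fy=k,interpolation=cv2.INTER_CUBIC); clean=big.copy()
        def pt(X): p=(proj(cam,X)-[x,y]+.5)*k; return tuple(int(v) for v in p.round())
        B=T2(bk[:2],bk[2],[[-.035,-.06,.049],[-.035,.06,.049],[.035,.06,.049],[.035,-.06,.049]])
        for i in range(4): cv2.line(big,pt(B[i]),pt(B[(i+1)%4]),(0,255,0),1)
        S=T2(st[:2],st[2],[[-.13,-.256,.02],[-.13,.256,.02]]); cv2.line(big,pt(S[0]),pt(S[1]),(0,255,255),1)
        R=Ro.from_euler('ZY',[st[2],pitch]).as_matrix(); cv2.line(big,pt(tip),pt(tip+R@[0,0,.0695]),(0,0,255),1)
        out.append(big[:300] if cam=="scene" else big[100:400]); 
        cv2.imwrite(f"pics/{name}_{cam}.png",im)
    cv2.imwrite(f"pics/{name}.png",np.vstack(out))
E
python3 - <<'E'
from look import *
P=np.load("pose.npz"); st=P["st"]; bk=P["bk"]; off=[0,0,.0044]; th=np.radians(9); q=quat(st[2],th)
for z in (.14,.058):
    tip=st2w(st,[-.14,-.007,z]); t=tcp_for_tip(tip,st[2],th,off)
    ctrl.movep(t,q) if z>.1 else ctrl.movel(t,max_speed=.1)
look("v5",tip,th,st,bk); s=get_state(); print(s["time"],s["tcp_pos"]-t,s["contact_force"])
im,d=vision.grab_frame("wrist"); cv2.imwrite("pics/w5.png",im)
E
```

```text
9.9167 [ 3.72918572e-04 -5.98638005e-05  5.53290629e-04] [-0.04943752 -0.26195991 -1.70537389]
```

View pics/v5.png

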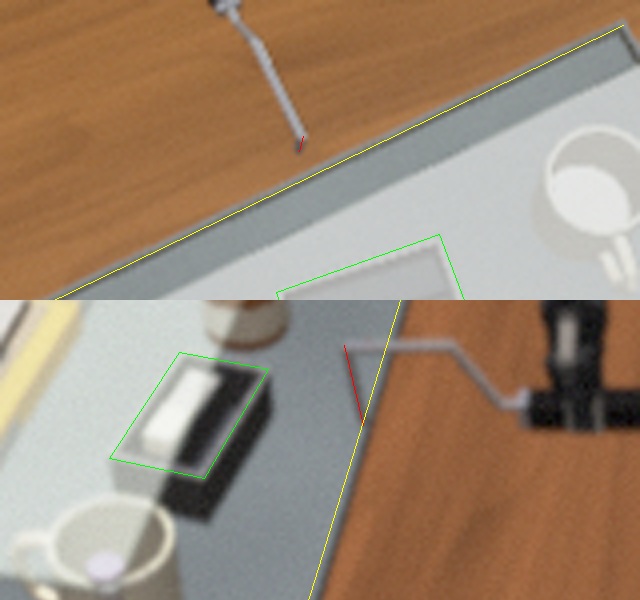

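View pics/w5.png

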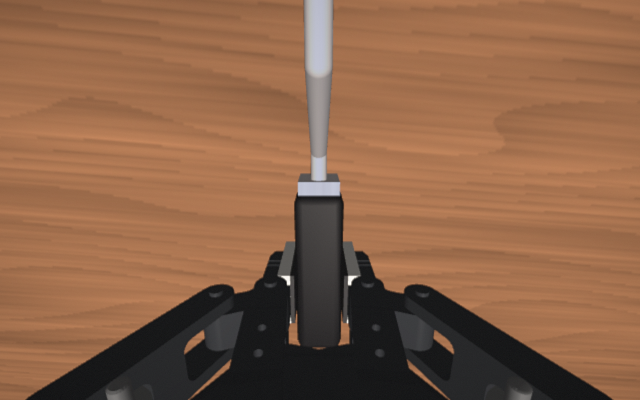

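The overlays fit the hook and basket to about 1–2 px. Next I enter the bay and lower the hook.

Run:
```python
from look import *
np.set_printoptions(precision=3,suppress=True)
P=np.load("pose.npz"); st=P["st"]; bk=P["bk"]; off=[0,0,.0044]; th=np.radians(9)
f0=np.array(get_state()["contact_force"])
for x,z,v in ((-.0365,.058,.08),(-.0365,.045,.03),(-.0365,.03,.03),(-.0365,.0135,.03)):
    tip=st2w(st,[x,-.007,z]); ctrl.movel(tcp_for_tip(tip,st[2],th,off),max_speed=v)
    s=get_state(); print(s["time"],x,z,s["contact_force"]-f0)
    if np.abs(s["contact_force"]-f0).max()>5: print("STOP");break
ctrl.pause(.3); look("v6",tip,th,st,bk); print(get_state()["contact_force"]-f0)
```

```text
11.4083 -0.0365 0.058 [ 1.128 -0.11  -1.77 ]
11.9917 -0.0365 0.045 [ 1.789 -1.36  -1.001]
12.6417 -0.0365 0.03 [ 1.292 -0.768 -0.922]
13.3417 -0.0365 0.0135 [ 1.212  0.073 -1.498]
[ 1.796  0.054 -0.399]
```

View pics/v6.png

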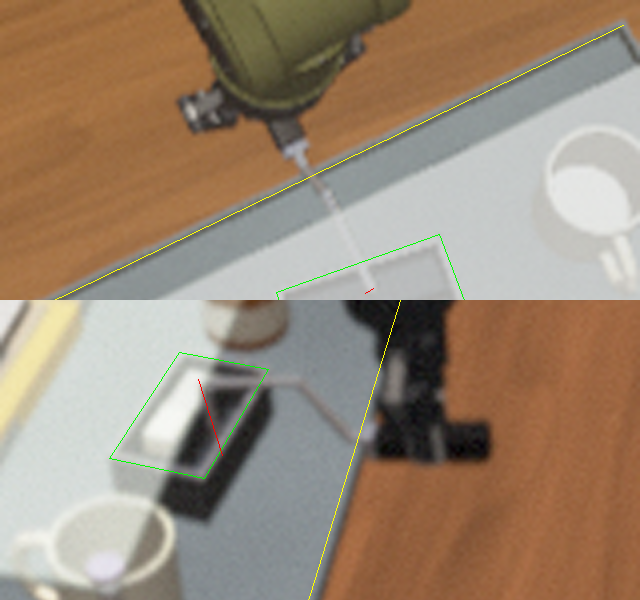

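```bash
cat > pull.py <<'E'
from look import *
P=np.load("pose.npz"); st=P["st"]; bk=P["bk"]; off=[0,0,.0044]; th=np.radians(9)
ex=np.array([np.cos(st[2]),np.sin(st[2]),0]); ey=np.array([-ex[1],ex[0],0])
def F():
    f=[]
    for _ in range(4): f.append(get_state()["contact_force"]); ctrl.pause(.02)
    return np.mean(f,0)
def go(x,z=.0135,v=.03): ctrl.movel(tcp_for_tip(st2w(st,[x,-.007,z]),st[2],th,off),max_speed=v)
E
python3 - <<'E'
from pull import *
f0=F(); x=-.0365; n=0
while x>-.105:
    x-=.001 if -.052<x<-.042 else .003
    go(x); f=F()-f0; n+=1; print(f"{x*1e3:.1f}: {f@ex:.2f} {f@ey:.2f} {f[2]:.2f}")
    if f@ex>9: print("STOP"); break
print(get_state()["time"]); np.savez("f0.npz",f0=f0,x=x)
E
```

```text
-39.5: -0.49 -0.40 0.20
-42.5: -0.60 -0.82 0.30
-43.5: -0.74 -0.28 -0.35
-44.5: 0.24 -0.43 0.01
-45.5: 1.16 -0.46 -0.09
-46.5: 2.96 -0.03 -0.93
-47.5: 2.99 -0.37 -0.58
-48.5: 2.36 -0.44 -0.35
-49.5: 2.78 -0.36 -0.46
-50.5: 2.91 -0.59 -0.37
-51.5: 2.93 -0.40 -0.30
-52.5: 2.42 -0.76 -0.85
-55.5: 1.20 -0.15 0.25
-58.5: 1.78 -0.34 -0.11
-61.5: 1.47 -0.55 -0.43
-64.5: 1.75 -0.53 -0.19
-67.5: 1.62 -0.48 -0.23
-70.5: 1.98 -0.71 -0.16
-73.5: 1.29 0.10 -0.19
-76.5: 1.81 -0.20 -0.20
-79.5: 1.77 -0.26 -0.44
-82.5: 1.87 0.15 -0.23
-85.5: 2.05 -0.32 -0.11
-88.5: 1.37 0.01 0.03
-91.5: 1.79 -0.31 -0.33
-94.5: 1.32 -0.53 0.01
-97.5: 1.65 -0.52 -0.37
-100.5: 2.05 -0.46 -0.26
-103.5: 1.91 -0.47 -0.38
-106.5: 1.80 -0.19 -0.20
23.3083
```

Run:
```python
from pull import *
d=np.load("f0.npz"); f0=d["f0"]; x=float(d["x"])
while x>-.135:
    x-=.001; go(x,v=.02); f=F()-f0; print(f"{x*1e3:.1f}: {f@ex:.2f} {f@ey:.2f} {f[2]:.2f} tcp {(get_state()['tcp_pos']-tcp_for_tip(st2w(st,[x,-.007,.0135]),st[2],th,off))@ex*1e3:.2f}")
    if f@ex>9.2: break
ctrl.pause(.4); f=F()-f0; print("hold",f@ex,f@ey,f[2],get_state()["time"]); np.savez("f0.npz",f0=f0,x=x)
look("v7",st2w(st,[x,-.007,.0135]),th,st,bk)
```

```text
-107.5: 2.77 -0.35 -0.37 tcp 0.14
-108.5: 3.37 -0.42 -0.68 tcp 0.00
-109.5: 2.68 -0.62 -0.54 tcp -0.11
-110.5: 2.64 -0.46 -0.81 tcp -0.13
-111.5: 2.67 -0.62 -0.63 tcp -0.10
-112.5: 2.61 -0.35 -0.70 tcp -0.09
-113.5: 2.60 -0.28 -0.49 tcp -0.13
-114.5: 2.52 -0.58 -0.52 tcp -0.10
-115.5: 3.02 -0.86 -0.27 tcp -0.08
-116.5: 2.50 -0.67 -0.38 tcp -0.09
-117.5: 2.97 -0.39 -0.42 tcp -0.13
-118.5: 2.67 -0.46 -0.39 tcp -0.12
-119.5: 2.61 -0.49 -0.89 tcp -0.05
-120.5: 3.62 -0.53 -0.74 tcp 0.24
-121.5: 4.16 -0.45 -0.58 tcp 0.05
-122.5: 3.48 0.19 -1.00 tcp -0.01
-123.5: 4.05 -0.12 -0.82 tcp -0.03
-124.5: 5.03 -0.21 -1.18 tcp 0.58
-125.5: 7.33 -0.14 -2.66 tcp 1.47
-126.5: 9.05 -0.25 -3.08 tcp 2.44
-127.5: 11.51 -0.42 -4.90 tcp 3.38
hold 11.608859783138286 -0.20574472386279635 -4.762568314741511 30.425
```

View pics/v7.png

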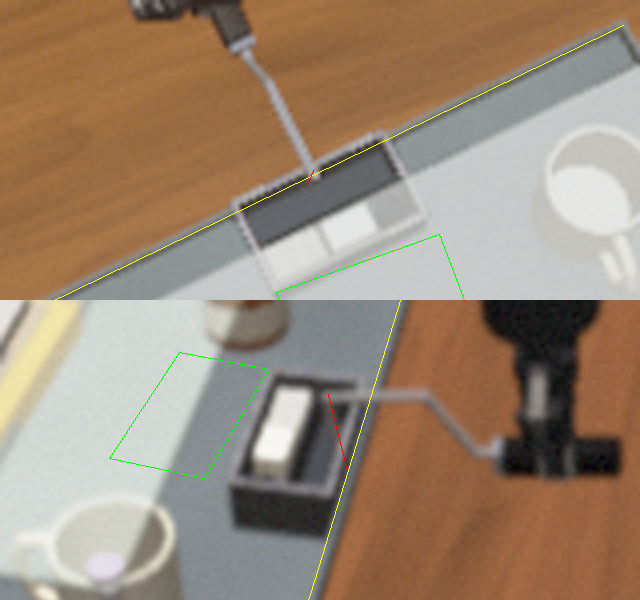

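Force on the tool is about 12 N, and the front looks parallel to the rim in the scene view (slope 0.483 against 0.484). I release the hook, look again, and only put it down if the basket has stayed.

Run:
```python
from pull import *
d=np.load("f0.npz"); f0=d["f0"]
go(-.121,v=.03); go(-.115,v=.03); f=F()-f0; print("released",f)
for z in (.03,.06,.11):
    go(-.115,z,.06); f=F()-f0; print(z,f)
    if z<.1 and np.abs(f).max()>5: print("STOP"); break
else:
    look("v8",st2w(st,[-.115,-.007,.11]),th,st,bk)
print(get_state()["time"])
a=cv2.imread("pics/v8_scene.png")[195:245,270:335]; b=cv2.imread("pics/v8_side.png")[185:240,280:330]
cv2.imwrite("pics/v8c.png",np.hstack([cv2.resize(a,(480,369),interpolation=cv2.INTER_CUBIC),cv2.resize(b,(320,369),interpolation=cv2.INTER_CUBIC)]))
```

```text
released [-0.48233142 -0.36735498  0.1364118 ]
0.03 [-0.60344965 -0.60663493 -0.05247651]
0.06 [-0.32142018 -0.27297995  0.32474626]
0.11 [-0.47688813 -0.26690823  0.45559583]
33.6667
```

View pics/v8.png

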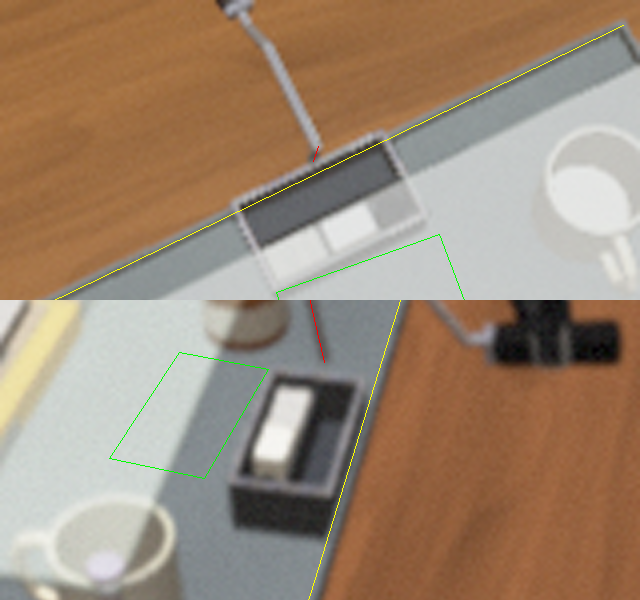

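Run:
```python
from pull import *
P=np.load("pose.npz"); hk=P["hk"]
go(-.165,.11,.1)
ctrl.movep([hk[0]-.02,hk[1],.12],quat(hk[2])); p=[hk[0]-.02,hk[1]]
ctrl.movel([*p,.02],max_speed=.08); f0=F()
for z in (.012,.008,.006,.005,.0044):
    ctrl.movel([*p,z],max_speed=.02); f=F()-f0; print(z,f)
    if f[2]>1.5: break
ctrl.ungrasp(); ctrl.pause(.3); ctrl.movel([*p,.06],max_speed=.05); ctrl.movel([*p,.2],max_speed=.12); ctrl.pause(.3)
im,d=vision.grab_frame("wrist"); im2,_=vision.grab_frame("side")
print(get_state()["time"]); 
cv2.imwrite("pics/v9.png",np.vstack([cv2.resize(im[:250],(640,250)),cv2.resize(im2[150:275,180:500],(640,250),interpolation=cv2.INTER_CUBIC)]))
```

```text
0.012 [-0.01218355 -0.16587106 -1.01412714]
0.008 [ 0.0917352  -0.84833803 -0.57679528]
0.006 [-0.32198869  0.15058615 -0.87932544]
0.005 [-0.03341451 -0.88928963 -0.76535366]
0.0044 [-0.51254932 -0.44746203  1.06881528]
42.5917
```

View pics/v9.png

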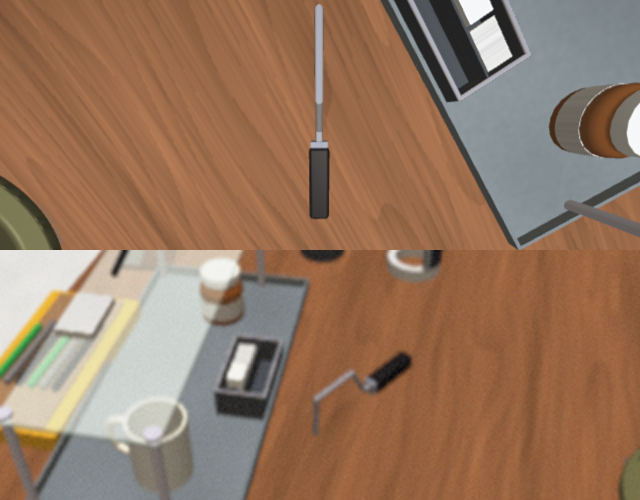

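The hook lies upright on the desk, clear of the shelf, and the basket's front is flush along the rim. I'm handing the job in.

```bash
python3 -c "
from h import *
ticket.close_job(); print(get_state()['time'])"
```

```text
the job is handed in; nothing more can be done
the job is handed in; nothing more can be done
```

The basket is drawn forward against the front rim, the hook is back on the desk clear of the shelf, and the job is handed in. The robot's clock read about 43 s of the 72 s allowed at the last check. `close_job` reports no verdict, so the result rests on my own checks.

- **Pull:** I lowered the hook into the front compartment, tip about 6 mm above the basket's floor and nose tilted down 9° so it pulled low. The basket dragged along the tray with about 3 N.
- **Seating:** I pulled until the force on the tool read about 11.6 N horizontally, 12.5 to 13 N in all, and held it for about 0.5 s. Subtracting the drag leaves about 8 N on the rim. I could not read that contact directly.
- **Square to the rim:** In the scene picture the basket's front and the rim have the same slope (0.483 against 0.484). The picture cannot resolve the 2 mm limit by itself. The steep rise in force at the end supports both ends bearing on the rim.
- **Unhooking:** The force fell back to its zero level when I released. The basket looked flat and unmoved in the pictures afterwards.
- **Hook and bystanders:** The last pictures show the hook resting on its handle and end, touching neither shelf nor basket. The mug and jar look unmoved in the last pictures. I did not measure any bystander's position, and the stapler, pen pot and tape roll were not specifically checked.

The vertical force rose to about 4.8 N while pressing on the rim, more than expected. No check failed.

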